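Close the last sample holder of the row

ROBOT

A 7-joint arm with a two-finger parallel gripper is mounted at the origin on the work surface. World frame = base frame: x ahead of the robot, y to its left, z up, the work surface at z = 0. Lengths are in m, angles in rad, forces in N, time in s.
With the tool pointing down it reaches from about 0.425 to 0.875 m from the base axis. Payload 9.9 kg.
Tool frame: the origin (TCP) lies midway between the tips of the shut fingers; the grasp point (between the pads) lies 19 mm behind it; z points along the fingers, y is the direction in which the jaws open and shut (so a half turn about z gives the same grasp; the last joint's range is limited). The gripper opens to 85 mm and grips with 20 to 120 N. Pads are 22 mm wide; open, the fingers measure 114 mm over their backs; the gripper's body (76 mm by 85 mm) begins 54 mm behind the grasp point. The pads swing forward as they close: fully open they stand 13 mm farther back than shut.
Start: joints at [-1.236, 0.576, 0.025, 1.437, -0.015, 1.129, -0.057], TCP at [0.274, 0.617, 0.231] pointing down, gripper open.
Joint ranges: [-2.76, 2.76], [-0.34, 2.15], [-1.52, 1.57], [0.19, 2.46], [-1.09, 4.23], [0.17, 1.99], [-2.82, 2.82]. Speed limits (rad/s): [2.22, 2.22, 3.01, 3.01, 3.14, 3.14, 3.14].

INTERFACE

Orientations are given as a rotation vector (axis times angle).
In Python, from workcell import robot, imaging, order gives the robot as it stands.
- The arm moves only by the shell command python3 -m pendant 'ROWS' [OPENING]. ROWS is JSON, a list of rows, each a list of 6 numbers: the shift along the world's x, y, z in cm, then the turn, a rotation vector about the world's x, y, z in degrees. A call has 1 to 12 rows; each row is the pose to reach, as a shift and turn from the pose commanded when the call began; what a row does not reach only later rows make up. A row lasts 1/12 s, in which the tool goes at most 41.7 mm and 7.16 degrees, less where a joint would pass 70% of its speed; a pose out of reach is approached as far as the arm can. A call with a gripper value outside its range is refused whole. OPENING is the finger opening in cm, from 0 to 8.54, set as the call begins (- or left out, the last holds). The fingers move at their own pace and stop on an object; the grip force is fixed at half the most. Time passes only in rows, so rows that repeat a pose let the fingers close. It gives the time, the measured TCP pose, the force and the opening at its end, in the units of the state.
- robot.get_obs(): the state, without advancing time (a new reading comes with each control period).
- imaging.snapshot(name): name is "scene" or "top" or "wrist"; returns a dict with "color" (384x512x3 uint8, red, green, blue), "fx", "fy", "cx", "cy" (pixels), "origin" and "orientation" of the camera in the world; the wrist camera has in their place "hand_eye" (4x4, takes a point from camera to tool coordinates, whose origin is the TCP and whose axes are the flange's). Camera axes: x right, y down, z forward; pixel columns grow to the right and rows downward; lengths in m; the calibration is good to about 2 mm. A picture is of the moment at which its call begins: read the wrist's pose just before it. There is no depth.
- order.job_done(): hands the job in, once; it reports no verdict.
The state is a dict: "time": time; "joint_positions": joint angles; "joint_velocities": joint speeds; "joint_torque": joint torques, N m; "ee_pos": TCP position; "eef_rot": TCP orientation; "contact_force": force on the tool from outside, world axes, zero at the start; "ft_torque": the same for the moment, N m; "width": finger opening in m.
Only numpy, scipy, OpenCV 4.12 (cv2) and the standard library are available. Lean on these libraries where they do the work, as an engineer would, in place of code of your own. Each camera call takes 0.05 s, during which the arm holds its last target.

TASK

Stand the open sample cup in the free pocket of the tray's front row, so that the row is complete, and let go of it. Then put the cover with the window on it, its two holes over the cup's two dowel pins, press it down against the spring until it is shut flat all round, and finish like that, with the gripper still holding it pressed shut so that a colleague can snap the locking clip on. Leave everything else where it is.

Things in the scene. Friction and masses are not known exactly. Their poses are not given: they have to be found in the camera images.
- cup: The open sample cup, without a cover: turned steel, round, 56 mm across, 40 mm tall to its flat top face, about 0.36 kg, upright on the bench. Smooth sides, to be gripped anywhere (a shallow 2.5 mm groove runs round at height 25 to 27.5 mm). Origin: centre of its underside; z up along its axis; the two dowel pins stand along its x axis, so a half turn makes no difference.
- cup_face (a point): Centre of the cup's flat top face, 40 mm above its underside; axes as the cup's. On the face two steel dowel pins, 21.5 mm either side of the centre along x: 6 mm thick for the lower 3.5 mm, then tapering to 2.5 mm at the tip 7 mm above the face. Between them a dark grey pellet, 32 mm across, stands 4 mm above the face on a spring.
- pellet (a joint): How far the pellet in the cup is pressed down against its spring, m: 0 fully up (4 mm proud of the cup's top face), 0.004 flush with the face. The spring pushes up with about 6 N at 0 and 10 N at 0.004, and lifts a cover that is not held down.
- cover: The cup's cover, plain steel, about 0.12 kg, lying flat: a flange 56 mm across, 8 mm thick, under a round collar 34 mm across that rises to 20 mm above the underside, with a window 24 mm across right through. Two holes 8 mm across right through the flange, on its x axis, 21.5 mm either side of the centre, fit the dowel pins. A half turn makes no difference. Origin: centre of its underside; z up.
- cover_grip (a point): Point on the cover's axis, 14 mm above its underside, half-way up the collar (34 mm across, from 8 to 20 mm above the underside) by which it can be gripped, fingertips down to the flange. Axes as the cover's. With the cover shut, its underside lies on the cup's top face; merely laid on, it rests on the pellet 4 mm higher.
- free_pocket (a point): The one free pocket in the tray's front row (nearest the robot): centre of its flat floor, 10 mm above the bench. The pocket is round, 60 mm across, 8 mm deep. x points across the row, away from the robot (towards the empty middle row), y along the row to the left, as the tray lies.
- tray: Aluminium loading tray, fixed: 236 mm (x) by 316 mm (y), 18 mm high, blue strip on the robot's side, a low bar handle at each end. Three rows of 4 round pockets, rows 74 mm apart along x, pockets 76 mm apart along y. Origin: centre of its underside. Front row (x -74 mm): three holders, and the free pocket at y +38 mm. Middle row empty. Back row full of holders fixed to the tray.
- holder_a: A finished holder (steel cup with its cover clipped on: 56 mm across, flange top 48 mm and collar top 60 mm above its underside), loose in the front-row pocket left (+y) of the free one. Origin: centre of its underside. Leave it there.
- holder_b: A finished holder like holder_a, loose in the front-row pocket right (-y) of the free one. Leave it there.
- holder_c: A finished holder like holder_a, loose in the last pocket at the right (-y) end of the front row. Leave it there.
- blank: A blank cover, not to be used: plain steel, same outline as the cover (flange 56 mm by 8 mm, collar 34 mm, 20 mm tall) but solid, without window or holes. Lies on the bench; origin: centre of its underside. Leave it alone.
- clip: The locking clip, an open ring of 6 mm dark steel bar, 64 mm across, lying on the bench beyond the other things. Origin: centre of its underside. Leave it alone.
- jar: A closed clear sample jar, 52 mm across and 65 mm tall, standing on the bench. Origin: centre of its underside. Leave it alone.
- mortar: A white mortar bowl, 100 mm across and 42 mm tall, standing on the bench beyond the tray. Origin: centre of its underside. Leave it alone.
- tweezers: Steel tweezers, 125 mm long and 6 mm high, lying on the bench near the robot. Origin: middle of the underside, x along their length. Leave them alone.
Mind the look-alikes: they are no part of the job. What is shaped like the cover but red or turquoise is not meant.

How it is judged:
On the way, in this order (a step that is already met when the one before it is completed fails the run):
1. the open cup stands in the free pocket, let go, the cover not yet on it (horizontal distance between cup and free_pocket below 0.004 m and z of cup in the frame of free_pocket between -0.0025 and 0.0025 m and angle between cup's own z axis and vertical below 0.05 rad and contact force between the fingers and cup below 0.3 N and horizontal distance between cover and cup above 0.04 m), for 0.2 s.
2. the cover is on the dowels, pressed shut and held by the fingers (horizontal distance between cup and free_pocket below 0.004 m and z of cup in the frame of free_pocket between -0.0025 and 0.0025 m and angle between cup's own z axis and vertical below 0.05 rad and z of cover in the frame of cup between 0.038 and 0.0413 m and x of cover in the frame of cup between -0.0025 and 0.0025 m and y of cover in the frame of cup between -0.0025 and 0.0025 m and angle between the z axis of cover and the z axis of cup, either way round below 0.05 rad and angle between the x axis of cover and the x axis of cup, either way round below 0.12 rad and angle between cover's own z axis and vertical below 0.3 rad and value of joint pellet above 0.0028 m and contact force between the fingers and cover above 3 N), for 0.3 s.
At the end, for the whole second after the job is handed in: Cup upright on the floor of the free pocket, within 4 mm of its centre; cover on its dowels, centred within 2.5 mm, no more than 1.3 mm off the cup's face, pellet pressed in over 2.8 mm, fingers on the cover with over 3 N. Front-row holders within 5 mm, other things within 20 mm of their start (all of step 2 and distance of each of holder_a, holder_b, holder_c from where it was at the start of the episode below 0.005 m and distance of each of blank, clip, jar, mortar, tweezers from where it was at the start of the episode below 0.02 m); the arm keeps its last pose, push and grip.
It fails at once if a finished holder of the front row was pushed out of its place or tipped (distance of any of holder_a, holder_b, holder_c from where it was at the start of the episode above 0.012 m or angle between any of holder_a, holder_b, holder_c's own z axis and vertical above 0.25 rad).
It fails at once if another thing on the bench was pushed away or tipped (distance of any of blank, clip, jar, mortar, tweezers from where it was at the start of the episode above 0.03 m or angle between any of blank, clip, jar, mortar, tweezers's own z axis and vertical above 0.35 rad).
It also fails if it takes over 56 s, if anything falls off the work surface, if the arm or the gripper's body presses on something with over 40 N, if the wrist force passes 120 N, or if a joint passes its speed limit or range.

## Working session

There is one attempt and no reset: what is moved stays moved. The work goes in short steps, Python scripts to look and compute and a shell command to move; the robot and the scene stay as the last step left them, time stands still between calls to the robot, and variables do not carry over. Pictures are saved under pics/ and viewed, and the job is handed in when it is done.

```bash
mkdir -p pics
cat > h.py <<'E'
import numpy as np,cv2
from scipy.spatial.transform import Rotation as R
from workcell import robot, imaging, order
def snap(name,fn):
    o=robot.get_obs(); s=imaging.snapshot(name)
    cv2.imwrite('pics/'+fn+'.png',s['color'][:,:,::-1])
    d={k:np.array(v) for k,v in s.items() if k!='color'}
    d['ee']=np.array(o['ee_pos']);d['rot']=np.array(o['eef_rot'])
    np.savez('pics/'+fn+'.npz',**d); return s
def rotm(o):
    o=np.array(o)
    if o.shape==(3,3): return o
    return R.from_rotvec(o).as_matrix()
def cam(fn):
    d=np.load('pics/'+fn+'.npz')
    if 'origin' in d: return d,d['origin'],rotm(d['orientation'])
    T=np.eye(4);T[:3,:3]=rotm(d['rot']);T[:3,3]=d['ee'];T=T@d['hand_eye']
    return d,T[:3,3],T[:3,:3]
def pix(fn,u,v,z):
    d,o,M=cam(fn)
    r=M@np.array([(u-d['cx'])/d['fx'],(v-d['cy'])/d['fy'],1]); return o+r*(z-o[2])/r[2]
def proj(fn,p):
    d,o,M=cam(fn); q=M.T@(np.array(p)-o); return np.array([d['fx']*q[0]/q[2]+d['cx'],d['fy']*q[1]/q[2]+d['cy']])
def big(fn,x0,y0,x1,y1,s,out):
    im=cv2.imread('pics/'+fn+'.png')[y0:y1,x0:x1]; cv2.imwrite('pics/'+out+'.png',cv2.resize(im,None,fx=s,fy=s,interpolation=cv2.INTER_CUBIC))
E
python3 - <<'E'
from h import *
for n in ('scene','top','wrist'):
    s=snap(n,n+'0'); print(n,{k:np.round(v,4).tolist() if not isinstance(v,str) else v for k,v in s.items() if k!='color'})
print(robot.get_obs())
E
```

```text
scene {'fx': 349.3518, 'fy': 349.3518, 'cx': 255.9953, 'cy': 189.7076, 'origin': [0.9996, -0.0838, 0.7103], 'orientation': [-2.1586, -1.5029, 0.473]}
top {'fx': 415.9037, 'fy': 415.9037, 'cx': 256.1777, 'cy': 193.8101, 'origin': [0.5007, 0.0499, 0.9644], 'orientation': [-2.214, 2.1856, -0.1006]}
wrist {'fx': 292.1985, 'fy': 292.1985, 'cx': 257.911, 'cy': 192.3699, 'hand_eye': [[-0.0014, -0.962, -0.2729, 0.0696], [1.0, -0.0015, 0.0001, -0.0002], [-0.0005, -0.2729, 0.962, -0.1433], [0.0, 0.0, 0.0, 1.0]]}
{'time': 0.15, 'joint_positions': array([-1.23577573,  0.5763547 ,  0.02487419,  1.43767982, -0.01500852,
        1.12900562, -0.05651266]), 'joint_velocities': array([-0.00059307, -0.00307832,  0.00035372, -0.00254875, -0.00069885,
        0.00180863,  0.00025544]), 'joint_torque': array([ 3.65922460e-03, -7.66270065e+01,  2.25338884e+00, -2.86184138e+01,
        1.56877114e-02,  9.76429292e-03,  3.72846398e-05]), 'ee_pos': array([0.27437762, 0.61635893, 0.23064312]), 'eef_rot': array([-6.53049740e-01, -3.07276586e+00,  1.95882488e-03]), 'contact_force': array([ 0.30246021, -0.44610848,  0.53894591]), 'ft_torque': array([-0.0319123 , -0.00100872, -0.00986573]), 'width': 0.08526775572923768}
```

```bash
python3 -c "
from h import *
big('top0',0,0,512,384,1.56,'top0b');big('scene0',0,0,512,384,1.56,'scene0b')"
```

```text
(no output)
```

View pics/top0b.png

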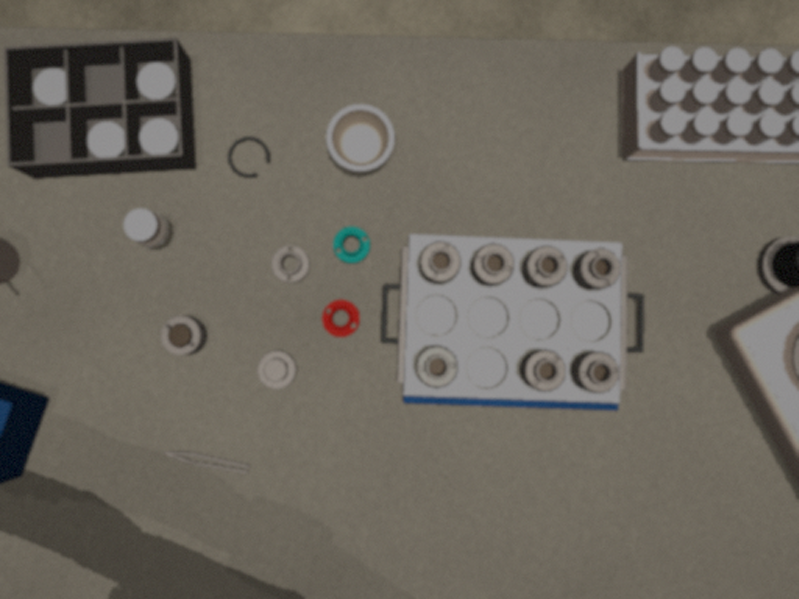

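View pics/scene0b.png

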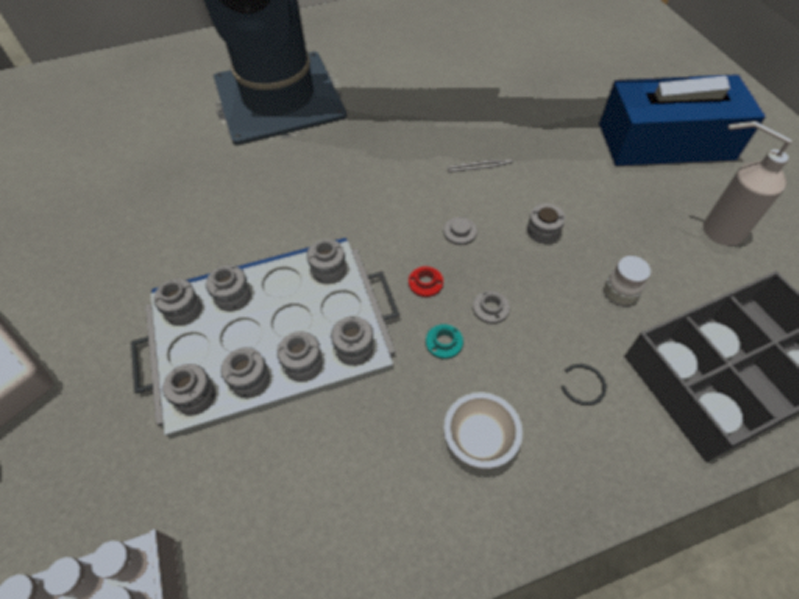

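View pics/wrist0.png

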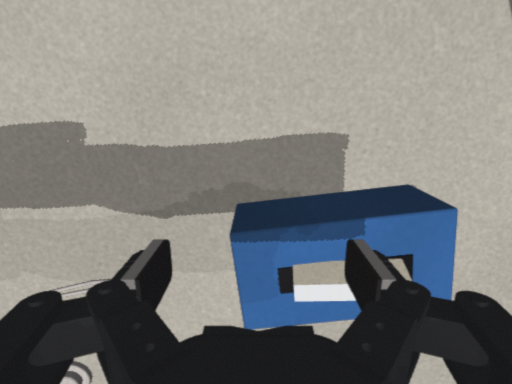

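```bash
python3 -c "
from h import *
S=1.56
for n,u,v,z in [('cup',183,335,.04),('cover',290,264,.01),('blank',276,369,.02),('pocket',487,367,.018),('ha',436,366,.07),('hb',544,369,.07),('red',340,318,.01),('teal',351,245,.01),('jar',141,225,.065),('traycornerL',405,401,.018),('traycornR',617,407,.018),('tw1',168,454,.0),('tw2',246,466,0)]:
  print(n,np.round(pix('top0',u/S,v/S,z),4))
big('top0',90,190,145,240,10,'c1');big('top0',155,140,255,250,6,'c2')
o=robot.get_obs();print(R.from_rotvec(o['eef_rot']).as_matrix().round(3))"
```

```text
cup [0.5118 0.3323 0.04  ]
cover [0.6186 0.1886 0.01  ]
blank [0.4647 0.2037 0.02  ]
pocket [ 0.4709 -0.1021  0.018 ]
ha [ 0.4731 -0.0234  0.07  ]
hb [ 0.4707 -0.1727  0.07  ]
red [0.5399 0.1136 0.01  ]
teal [0.6482 0.0993 0.01  ]
jar [0.663  0.3876 0.065 ]
traycornerL [0.4206 0.0169 0.018 ]
traycornR [ 0.4149 -0.2927  0.018 ]
tw1 [0.3392 0.3603 0.    ]
tw2 [0.3228 0.247  0.    ]
[[-0.914  0.407 -0.   ]
 [ 0.407  0.914 -0.001]
 [-0.    -0.001 -1.   ]]
```

View pics/c1.png

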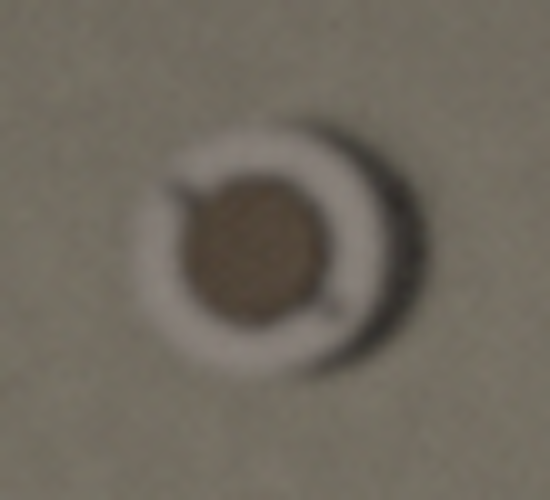

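View pics/c2.png

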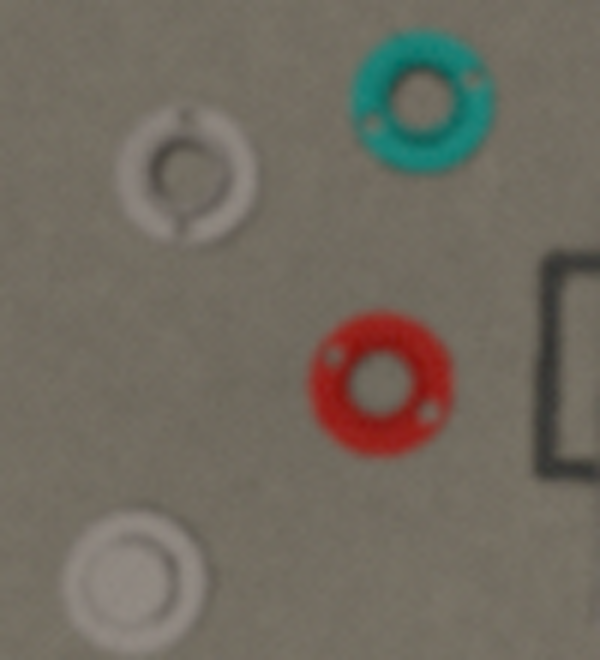

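```bash
python3 -m pendant '[[2,-2.4,0,0,0,-7],[4,-4.8,0,0,0,-14],[6,-7.1,0,0,0,-21],[8,-9.5,0,0,0,-28],[10,-11.9,0,0,0,-35],[12,-14.3,0,0,0,-42],[14,-16.6,0,0,0,-49],[16,-19,0,0,0,-56],[18,-21.4,0,0,0,-63],[20,-23.8,0,0,0,-70],[22,-26.1,0,0,0,-77],[23.8,-28.4,0,0,0,-84]]'
python3 -m pendant '[[0,0,-1,0,0,-7],[0,0,-2,0,0,-14],[0,0,-3,0,0,-19],[0,0,-3,0,0,-19],[0,0,-3,0,0,-19],[0,0,-3,0,0,-19]]'
python3 - <<'E'
from h import *
o=robot.get_obs();print(o['joint_positions'].round(2))
snap('wrist','w1'); big('w1',0,0,512,384,1.5,'w1b')
print(proj('w1',[.5118,.3323,.04]))
E
```

```text
time: 1.15
ee_pos: [0.5134, 0.3313, 0.2312]
eef_rot: [2.547, 1.839, -0.0]
contact_force: [-0.4, -0.1, -0.1]
width: 0.0854
time: 1.65
ee_pos: [0.5126, 0.3329, 0.2017]
eef_rot: [2.809, 1.407, 0.0]
contact_force: [-0.5, -0.3, -0.1]
width: 0.085
[-0.97  0.56  0.52  1.67 -0.32  1.   -0.99]
[258.13724771 177.50454932]
```

View pics/w1b.png

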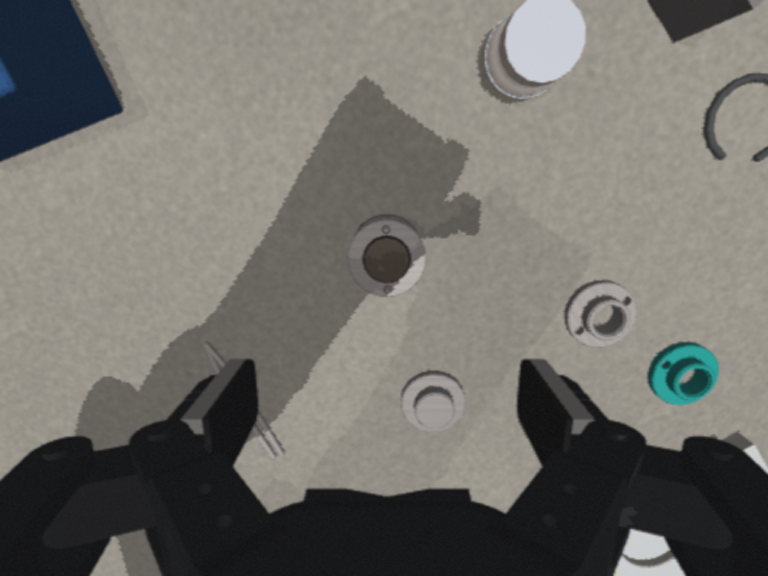

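Run:
```python
from h import *
big('w1',215,130,305,210,8,'w1c')
```

```text
(no output)
```

View pics/w1c.png

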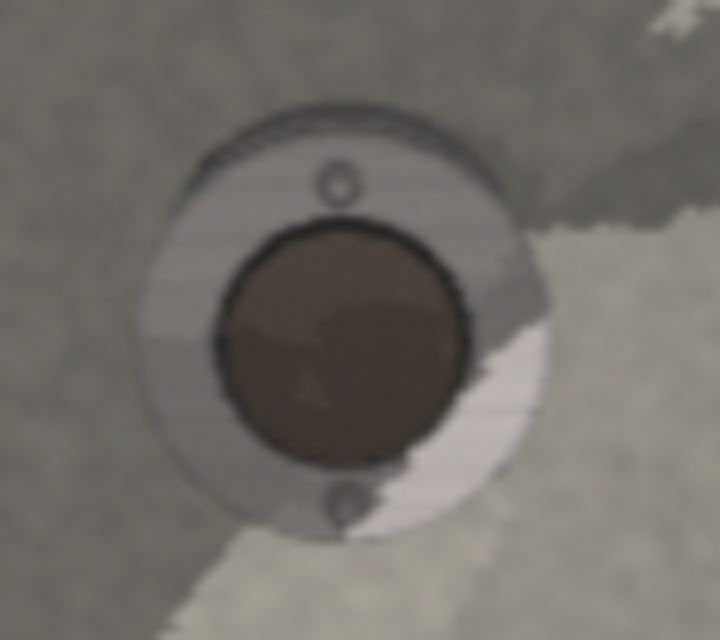

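```bash
cat >> h.py <<'E'
def cp(x0,y0,s,u,v): return x0+(u+.5)/s-.5, y0+(v+.5)/s-.5
E
python3 - <<'E'
from h import *
c=pix('w1',*cp(215,130,8,343,335),.04);a=pix('w1',*cp(215,130,8,340,184),.046);b=pix('w1',*cp(215,130,8,345,502),.046)
print(c,(a+b)/2,np.linalg.norm(a-b),np.degrees(np.arctan2(*(a-b)[[1,0]])))
o=robot.get_obs();M=R.from_rotvec(o['eef_rot']).as_matrix();print(o['ee_pos'],M.round(3)); print(np.degrees(np.arctan2(M[1,1],M[0,1])), np.array(c)-o['ee_pos'])
E
```

```text
[0.51517039 0.33803453 0.04      ] [0.51500427 0.33788951 0.046     ] 0.04230934055627537 53.97635822387885
[0.51271649 0.3328927  0.20191696] [[ 0.599  0.8    0.001]
 [ 0.8   -0.599  0.001]
 [ 0.001  0.    -1.   ]]
-36.831919407202875 [ 0.0024539   0.00514182 -0.16191696]
```

```bash
python3 -m pendant '[[0.25,0.51,-3,0,0,0.8],[0.25,0.51,-6,0,0,0.8],[0.25,0.51,-9,0,0,0.8],[0.25,0.51,-12,0,0,0.8],[0.25,0.51,-14,0,0,0.8],[0.25,0.51,-16,0,0,0.8],[0.25,0.51,-17,0,0,0.8],[0.25,0.51,-17,0,0,0.8]]'
python3 - <<'E'
from h import *
snap('wrist','w2'); big('w2',0,0,512,384,1.5,'w2b')
E
```

```text
time: 2.37
ee_pos: [0.5142, 0.3375, 0.0298]
eef_rot: [-2.801, -1.423, 0.004]
contact_force: [-0.5, 0.1, -0.8]
width: 0.0853
```

View pics/w2b.png

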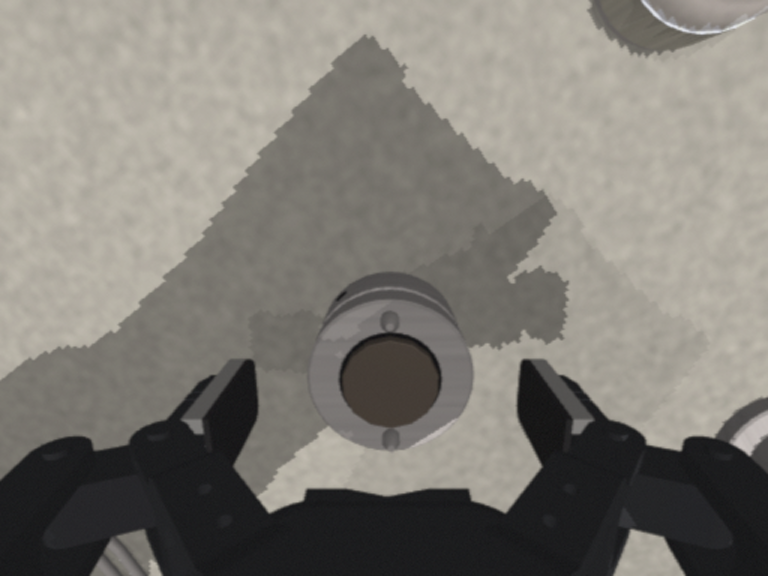

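Run:
```python
from h import *
c=pix('w2',*cp(0,0,1.5,390.5,374),.04);a=pix('w2',*cp(0,0,1.5,390,318),.046);b=pix('w2',*cp(0,0,1.5,391,437),.046)
print(c,(a+b)/2,np.linalg.norm(a-b))
o=robot.get_obs();M=R.from_rotvec(o['eef_rot']).as_matrix()
print(o['ee_pos'],(M.T@(c-o['ee_pos']))*1000)
```

```text
[0.51580876 0.33850701 0.04      ] [0.51635027 0.33929401 0.046     ] 0.04207250270888317
[0.5149569  0.33769764 0.03118535] [ 1.14998444  0.2066715  -8.81553687]
```

```bash
python3 -m pendant '[[0.08,0.08,-1,0,0,0],[0.08,0.08,-2,0,0,0],[0.08,0.08,-2.7,0,0,0],[0.08,0.08,-2.7,0,0,0]]'
python3 -m pendant '[[0,0,0,0,0,0],[0,0,0,0,0,0],[0,0,0,0,0,0],[0,0,0,0,0,0],[0,0,0,0,0,0],[0,0,0,0,0,0]]' 4.5
python3 - <<'E'
from h import *
snap('wrist','w3'); big('w3',0,0,512,384,1.5,'w3b')
E
```

```text
time: 2.75
ee_pos: [0.515, 0.3384, 0.003]
eef_rot: [-2.801, -1.422, 0.003]
contact_force: [-0.8, -0.2, -0.3]
width: 0.0851
time: 3.25
ee_pos: [0.5162, 0.3386, 0.005]
eef_rot: [-2.802, -1.421, -0.002]
contact_force: [-1.3, -0.3, 5.6]
width: 0.0547
```

View pics/w3b.png

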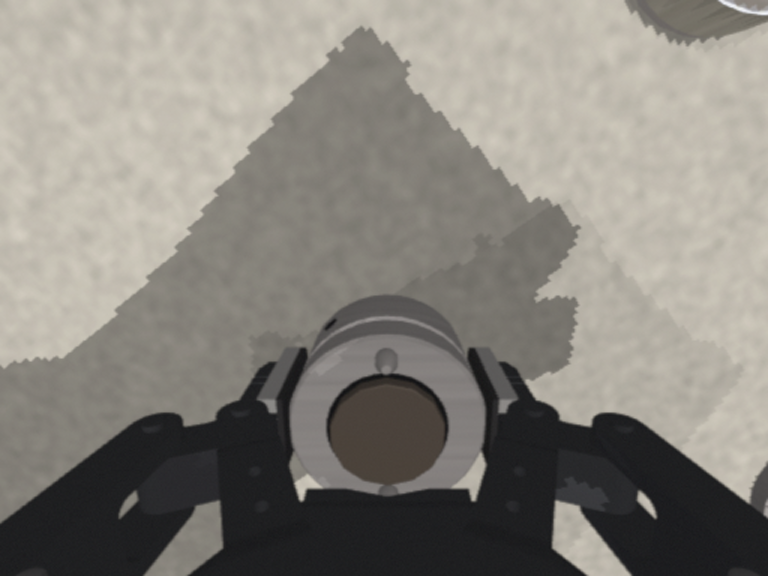

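```bash
python3 -m pendant '[[0,0,1,0,0,0],[0,0,3,0,0,0],[0,0,6,0,0,0],[0,0,9,0,0,0],[0,0,12,0,0,0],[0,-2,15,0,0,0],[0,-5,15.5,0,0,5],[0,-9,15.5,0,0,10],[-1,-13,15.5,0,0,15],[-1.5,-17,15.5,0,0,20],[-2,-21,15.5,0,0,25],[-2.5,-25,15.5,0,0,30]]'
python3 -m pendant '[[-0.5,-4,0,0,0,5],[-1,-8,0,0,0,5],[-1.5,-12,0,0,0,5],[-2,-16,0,0,0,5],[-2,-20,0,0,0,5],[-2,-23,0,0,0,5],[-2,-24,0,0,0,5],[-2,-24,0,0,0,5],[-2,-24,0,0,0,5],[-2,-24,0,0,0,5]]'
python3 - <<'E'
from h import *
print(robot.get_obs()['joint_positions'].round(2))
snap('wrist','w4'); big('w4',0,0,512,384,1.5,'w4b')
print(proj('w4',[.471,-.102,.018])*1.5)
E
```

```text
time: 4.3
ee_pos: [0.4898, 0.0869, 0.1597]
eef_rot: [2.333, 2.104, -0.0]
contact_force: [1.5, -1.1, -2.8]
width: 0.0547
time: 5.13
ee_pos: [0.4707, -0.15, 0.1593]
eef_rot: [-2.242, -2.199, -0.0]
contact_force: [0.6, 0.4, -4.6]
width: 0.0547
[-0.02  0.42  0.33  2.01 -0.19  0.75  0.41]
[386.67373547 199.10144399]
```

View pics/w4b.png

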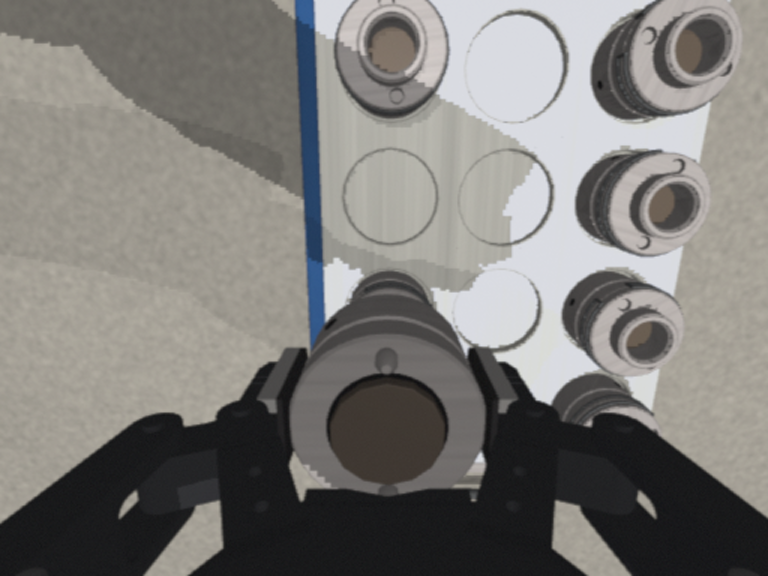

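```bash
python3 - <<'E'
from h import *
p=pix('w4',*cp(0,0,1.5,390.5,196),.018); print('pocket',p)
# other refine: neighbours
for n,z,uv in (('mid',.018,(506,197)),):
  print(n,pix('w4',*cp(0,0,1.5,*uv),z))
for f,zb in (('w3',0.),('w4',None)):
  d,o,M=cam(f); T=rotm(d['rot'])
  zz=d['ee'][2]+.041
  a=pix(f,*cp(0,0,1.5,387 if f=='w3' else 386.5,364),zz-.0)  # tip area (2.5mm tip)
  l=pix(f,*cp(0,0,1.5,290,415),d['ee'][2]+.035); r=pix(f,*cp(0,0,1.5,485.5,415),d['ee'][2]+.035)
  print(f,d['ee'],'pin in tool mm',T.T@(a-d['ee'])*1000,'edges',(T.T@(l-d['ee'])*1000).round(1),(T.T@(r-d['ee'])*1000).round(1))
  print('jaw yaw',np.degrees(np.arctan2(T[1,1],T[0,1])))
E
python3 -c "
from h import *
big('w4',215,180,330,340,5,'w4c')"
```

```text
pocket [ 0.47332054 -0.09995155  0.018     ]
mid [ 0.54685467 -0.10211138  0.018     ]
w3 [0.51618979 0.33862083 0.00497635] pin in tool mm [ 20.15390119  -0.39452112 -40.98166568] edges [  1.7 -27.6 -35. ] [  1.7  27.1 -35. ]
jaw yaw -36.20495645939415
w4 [ 0.47072365 -0.15003689  0.15928943] pin in tool mm [ 20.37119467  -0.58601332 -40.98240783] edges [  2.  -27.6 -35. ] [  1.9  27.  -35. ]
jaw yaw -1.1187788367941465
```

View pics/w4c.png

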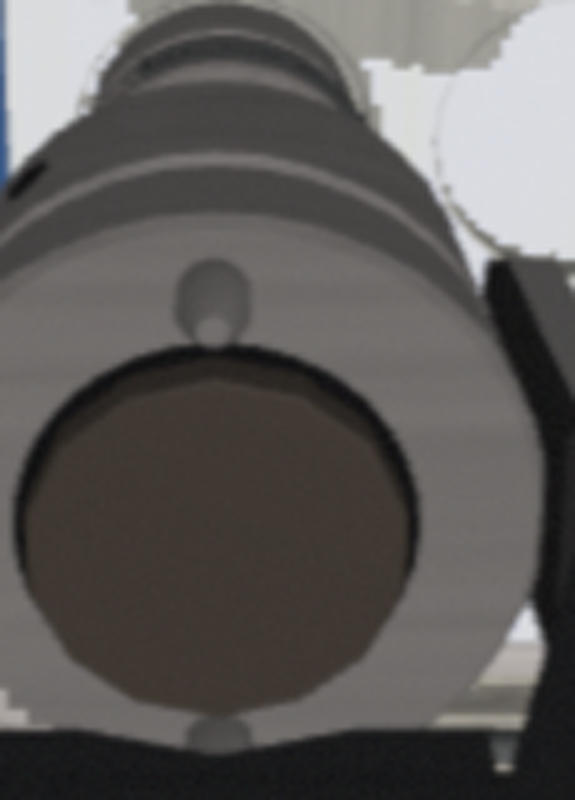

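Run:
```python
from h import *
d,o,M=cam('w4'); T=rotm(d['rot']); g=lambda u,v,z:(T.T@(pix('w4',*cp(215,180,5,u,v),d['ee'][2]+z)-d['ee'])*1000).round(2)
print('tip',g(215,330,.042),'top edge',g(215,213,.035),'pellet edges',g(217,380,.039),'pellet bottom',g(217,713,.039),'recess',g(217,345,.035))
print('pocket-TCP in tool',T.T@(np.array([.4733,-.09995,d['ee'][2]])-d['ee'])*1000)
```

```text
tip [ 19.56  -0.55 -41.98] top edge [ 26.3   -0.55 -34.98] pellet edges [ 13.76  -0.4  -38.99] pellet bottom [-17.52  -0.45 -39.01] recess [ 14.79  -0.4  -34.99]
pocket-TCP in tool [5.01276312e+01 1.59790213e+00 4.19517738e-02]
```

```bash
python3 -m pendant '[[0.1,2,0,0,0,0],[0.2,4,0,0,0,0],[0.3,5.2,-1,0,0,0],[0.3,5.2,-4,0,0,0],[0.3,5.2,-7,0,0,0],[0.3,5.2,-9,0,0,0],[0.3,5.2,-11,0,0,0],[0.3,5.2,-12.2,0,0,0],[0.3,5.2,-12.2,0,0,0],[0.3,5.2,-12.2,0,0,0],[0.3,5.2,-12.2,0,0,0]]'
python3 - <<'E'
from h import *
snap('wrist','w5'); big('w5',0,0,512,384,1.5,'w5b')
snap('scene','s5'); big('s5',80,130,280,290,4,'s5b')
snap('top','t5'); big('t5',240,140,420,270,4,'t5b')
E
```

```text
time: 6.1
ee_pos: [0.4743, -0.0988, 0.038]
eef_rot: [2.243, 2.199, 0.001]
contact_force: [-0.1, -0.5, -2.4]
width: 0.0548
```

View pics/w5b.png

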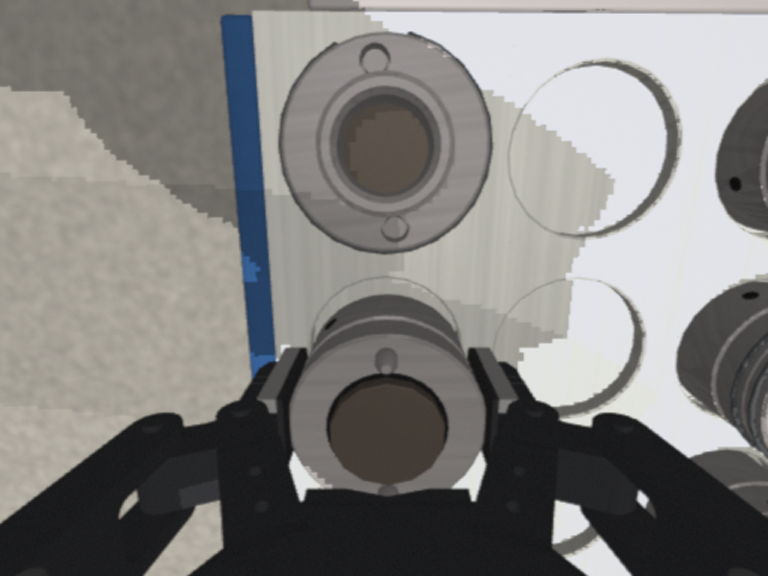

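View pics/s5b.png

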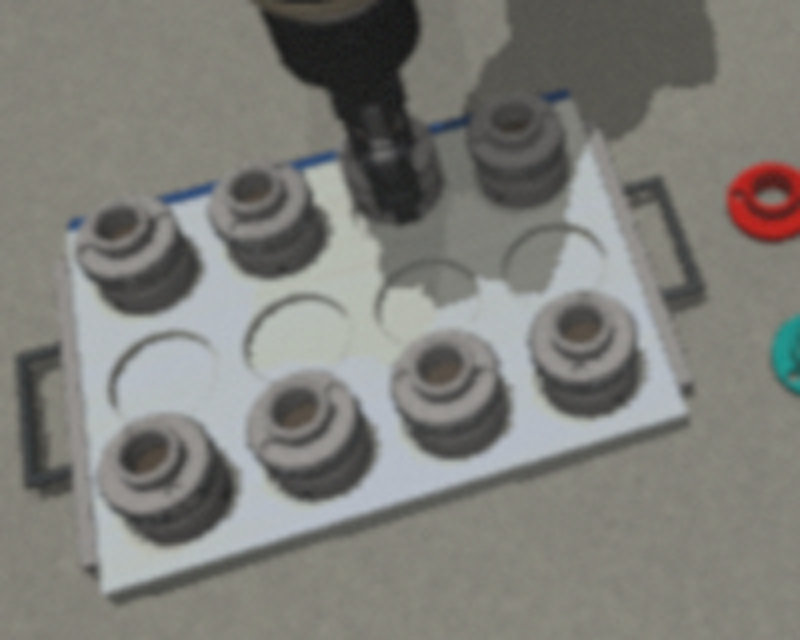

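```bash
python3 -c "
from h import *
big('w5',190,175,330,275,5.7,'w5c')"
```

```text
(no output)
```

View pics/w5c.png

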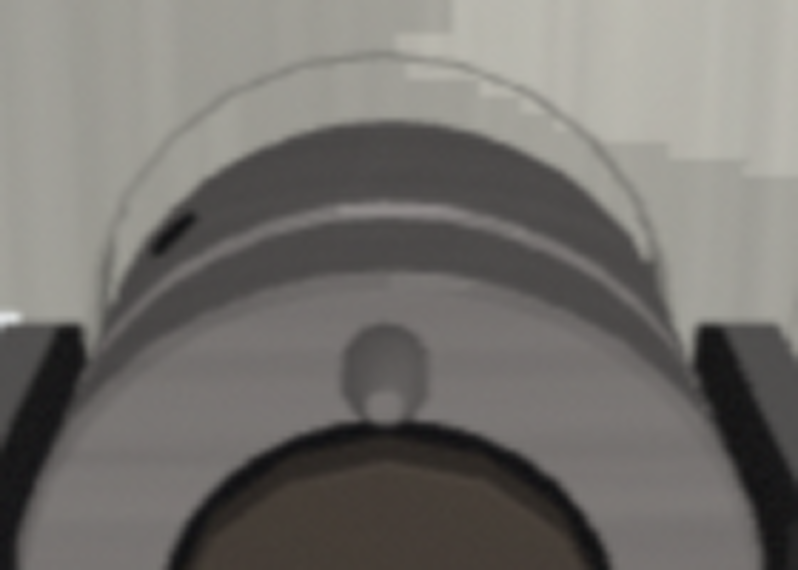

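Run:
```python
from h import *
from scipy.optimize import least_squares
def fit(pts,z,r):
    P=np.array([pix('w5',*cp(190,175,5.7,*p),z)[:2] for p in pts])
    s=least_squares(lambda c:np.hypot(*(P-c).T)-r,P.mean(0)-[0,.02]); return s.x,(s.fun*1000).round(1)
print(fit([(377,53),(195,125),(125,205),(107,260),(480,73),(560,120),(620,180),(655,240)],.018,.030))
zb=float(np.load('pics/w5.npz')['ee'][2])-.005
print(zb,fit([(395,122),(215,185),(500,142),(590,200),(655,268)],zb,.028), np.load('pics/w5.npz')['ee'])
for z,u,v,r in ((.04,0,0,0),): pass
print('tip',pix('w5',*cp(190,175,5.7,385,405),zb+.047),'top',pix('w5',*cp(190,175,5.7,385,272),zb+.04))
```

```text
(array([ 0.47300781, -0.10112918]), array([ 0.4, -0.2,  0.2, -0.1,  0. , -0.4, -0.2,  0.3]))
0.03299622540575115 (array([ 0.47439028, -0.10184135]), array([ 0.3, -0.1,  0.1, -0.5,  0.3])) [ 0.47430915 -0.09883011  0.03799623]
tip [ 0.47393807 -0.07926858  0.07999623] top [ 0.47406889 -0.07256484  0.07299623]
```

```bash
python3 -m pendant '[[-0.1,0,-0.5,0,0,0],[-0.1,0,-1,0,0,0],[-0.1,0,-1.4,0,0,0],[-0.1,0,-1.7,0,0,0],[-0.1,0,-2,0,0,0],[-0.1,0,-2.2,0,0,0],[-0.1,0,-2.3,0,0,0],[-0.1,0,-2.3,0,0,0],[-0.1,0,-2.3,0,0,0]]'
python3 - <<'E'
from h import *
snap('wrist','w6'); big('w6',0,0,512,384,1.5,'w6b')
E
```

```text
time: 7.0
ee_pos: [0.4726, -0.0995, 0.0149]
eef_rot: [-2.245, -2.198, -0.001]
contact_force: [-3.2, 1.2, 11.5]
width: 0.0543
```

View pics/w6b.png

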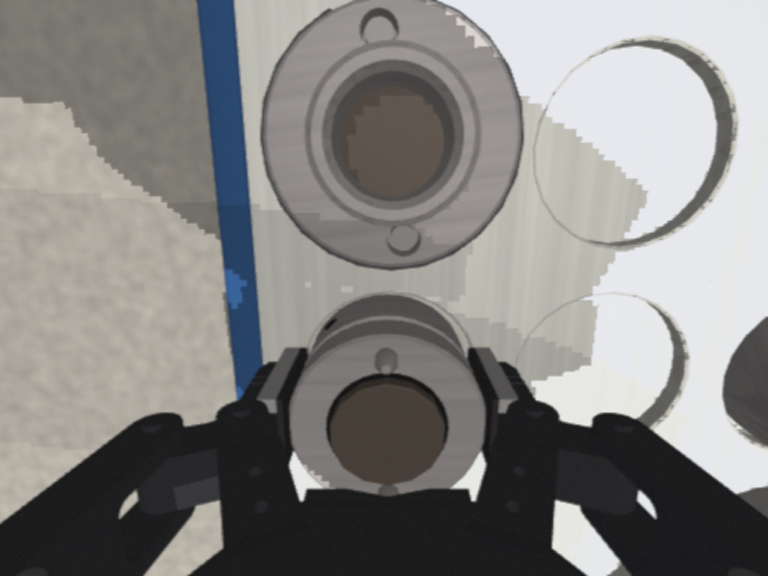

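```bash
python3 -m pendant '[[0,0,0,0,0,0],[0,0,0,0,0,0],[0,0,0,0,0,0],[0,0,0,0,0,0],[0,0,0,0,0,0],[0,0,0,0,0,0]]' 7.5
python3 -m pendant '[[0,0,2,0,0,0],[0,0,4,0,0,0],[0,0,7,0,0,0],[0,0,10,0,0,0],[0,0,13,0,0,0],[0,0,13.5,0,0,0],[0,0,13.5,0,0,0],[0,0,13.5,0,0,0]]'
python3 - <<'E'
from h import *
snap('wrist','w7'); big('w7',0,0,512,384,1.5,'w7b');big('w7',195,80,325,230,5,'w7c')
E
```

```text
time: 7.55
ee_pos: [0.4728, -0.0995, 0.0142]
eef_rot: [-2.244, -2.198, 0.0]
contact_force: [-0.5, -0.3, -0.2]
width: 0.0748
time: 8.22
ee_pos: [0.4727, -0.0991, 0.149]
eef_rot: [2.244, 2.199, 0.001]
contact_force: [0.3, -0.2, -0.4]
width: 0.0752
```

View pics/w7b.png

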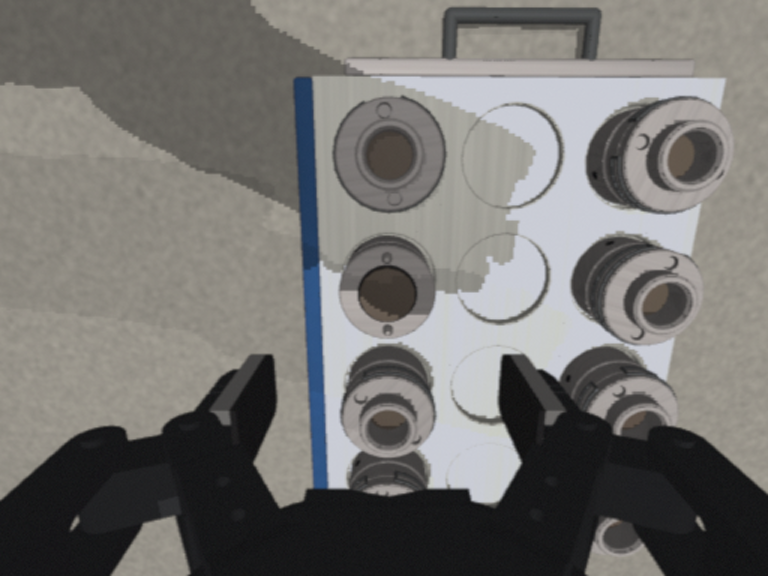

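View pics/w7c.png

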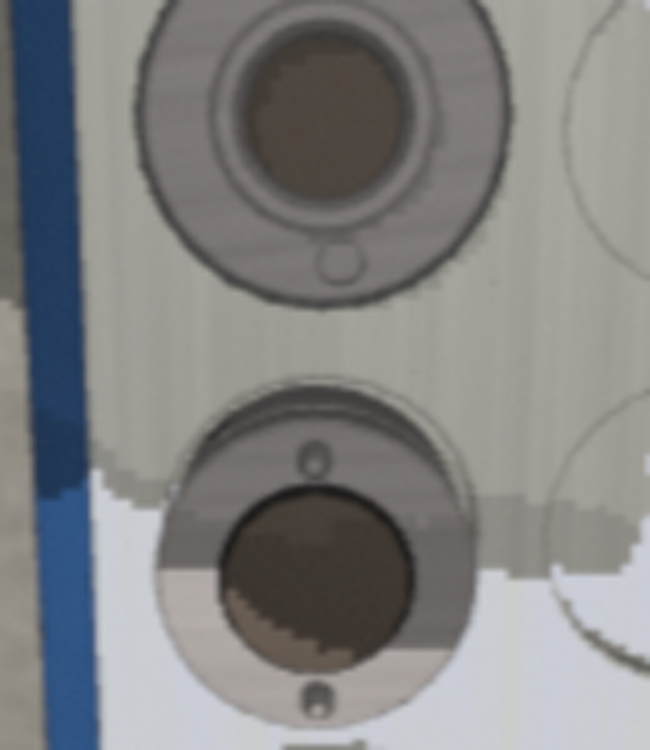

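Run:
```python
from h import *
q=lambda u,v,z:pix('w7',*cp(195,80,5,u,v),z)
a=q(314.5,466,.057);b=q(317.5,706,.057)
print((a+b)/2,np.linalg.norm(a-b),np.degrees(np.arctan2(*(a-b)[[1,0]])))
print(q(156,570,.05),q(476,570,.05),q(314,410,.05),q(316,728,.05), q(316,570,.05))
print(np.load('pics/w7.npz')['ee'])
```

```text
[ 0.47207496 -0.10089253  0.057     ] 0.04213618601846108 89.42931722712156
[ 0.44449084 -0.0990157   0.05      ] [ 0.49969437 -0.10021809  0.05      ] [ 0.47236969 -0.07175253  0.05      ] [ 0.47145125 -0.12887812  0.05      ] [ 0.47209319 -0.09961691  0.05      ]
[ 0.47269386 -0.09914992  0.14898927]
```

```bash
python3 -m pendant '[[1,2,3,0,0,7],[2.2,4.4,3,0,0,14],[3.4,6.8,3,0,0,21],[4.6,9.2,3,0,0,28],[5.8,11.6,3,0,0,35],[7,14,3,0,0,42],[8.2,16.4,3,0,0,49],[9.4,18.8,3,0,0,56],[10.6,21.2,3,0,0,63],[11.8,23.6,3,0,0,70],[13,26,3,0,0,77],[14.2,28,3,0,0,84]]'
python3 -m pendant '[[0.4,0.8,0,0,0,5],[0.4,0.8,0,0,0,5],[0.4,0.8,0,0,0,5],[0.4,0.8,0,0,0,5]]'
python3 - <<'E'
from h import *
print(robot.get_obs()['joint_positions'].round(2))
snap('wrist','w8'); big('w8',0,0,512,384,1.5,'w8b')
print(proj('w8',[.6186,.189,.008]))
E
```

```text
time: 9.27
ee_pos: [0.6143, 0.1826, 0.1769]
eef_rot: [-0.186, -3.133, -0.0]
contact_force: [-0.5, -0.3, -0.7]
width: 0.075
time: 9.6
ee_pos: [0.6181, 0.187, 0.178]
eef_rot: [-0.067, -3.139, 0.002]
contact_force: [0.0, -0.0, 1.0]
width: 0.0752
[-0.31  0.58 -0.1   1.59  0.07  0.98  1.1 ]
[259.9177914 176.1856853]
```

View pics/w8b.png

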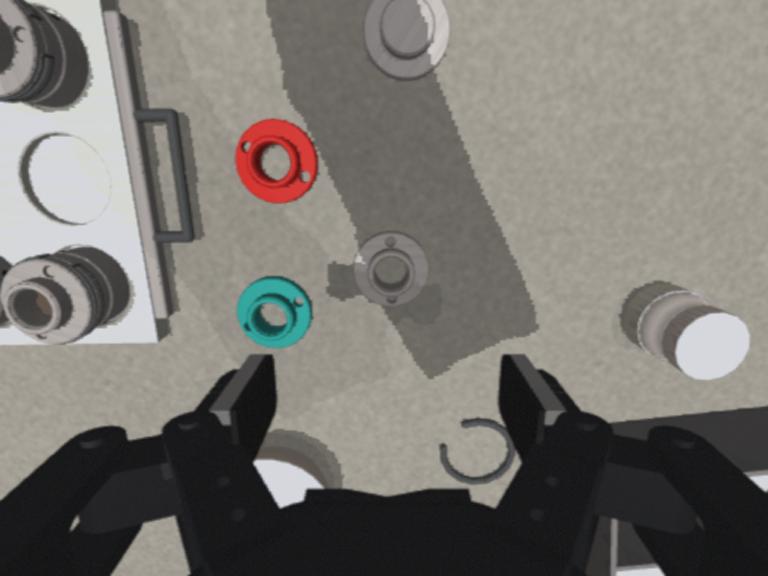

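```bash
python3 -c "
from h import *
big('w8',225,145,295,215,8,'w8c')"
```

View pics/w8c.png

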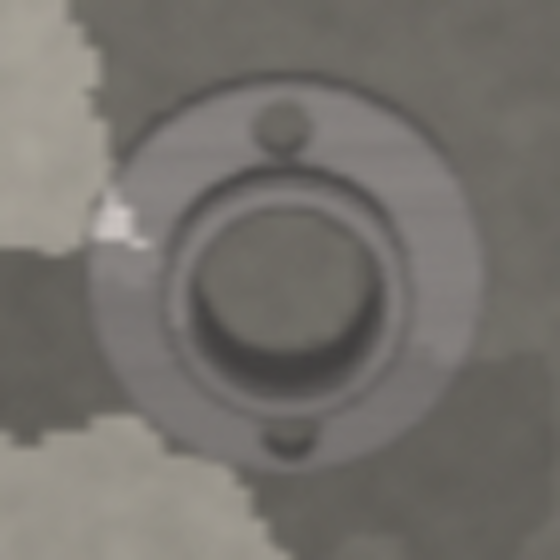

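Run:
```python
from h import *
q=lambda u,v,z:pix('w8',*cp(225,145,8,u,v),z)
c=q(287.5,272,.008);a=q(281,130,.008);b=q(289,435,.008);k=q(289,290,.02)
print(c,(a+b)/2,k,np.linalg.norm(a-b),np.degrees(np.arctan2(*(b-a)[[1,0]])),np.degrees(np.arctan2(*(c-a)[[1,0]])))
o=robot.get_obs();M=R.from_rotvec(o['eef_rot']).as_matrix();print(o['ee_pos'],np.degrees(np.arctan2(M[1,1],M[0,1])))
```

```text
[0.62129929 0.18952689 0.008     ] [0.62315569 0.18911509 0.008     ] [0.62097422 0.18964388 0.02      ] 0.04311997845490618 -0.9382310125700779 0.17091282586604695
[0.61824598 0.18693152 0.17845884] 87.57330082443806
```

```bash
python3 -m pendant '[[0.29,0.26,-3,0,0,2],[0.29,0.26,-6,0,0,2],[0.29,0.26,-9,0,0,2],[0.29,0.26,-12,0,0,2],[0.29,0.26,-13,0,0,2],[0.29,0.26,-14,0,0,2],[0.29,0.26,-14,0,0,2],[0.29,0.26,-14,0,0,2]]' 5.5
python3 - <<'E'
from h import *
snap('wrist','w9'); big('w9',0,0,512,384,1.5,'w9b');big('w9',185,150,335,270,5,'w9c')
E
```

```text
time: 10.32
ee_pos: [0.6222, 0.1911, 0.0403]
eef_rot: [0.007, 3.141, 0.0]
contact_force: [0.9, 0.0, 0.1]
width: 0.0549
```

View pics/w9b.png

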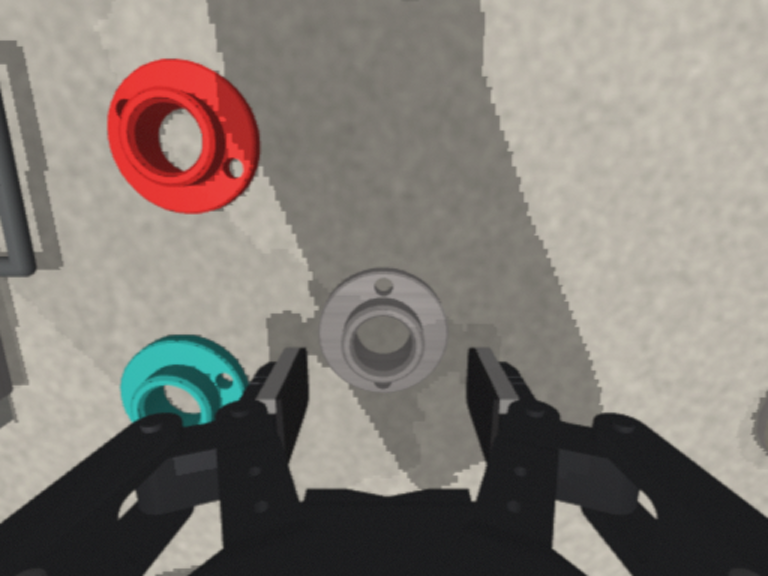

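View pics/w9c.png

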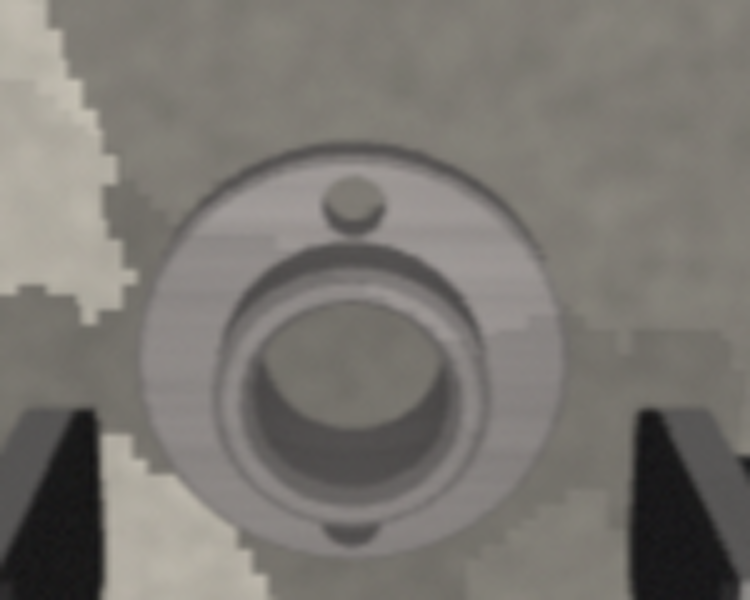

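Run:
```python
from h import *
d,o,M=cam('w9'); T=rotm(d['rot']); g=lambda u,v,z:(T.T@(pix('w9',*cp(185,150,5,u,v),z)-d['ee'])*1000).round(2)
print('hole',g(353,206,.008),'L',g(141,350,.008),'R',g(564,350,.008),'top',g(353,155,.008),'bot',g(353,557,.008))
print('collar',g(219,396,.02),g(489,396,.02),g(353,270,.02),g(353,524,.02), 'lower hole bottom',g(352,545,.008))
print(T.round(3),d['ee'])
```

```text
hole [20.88 -1.69 32.23] L [  1.75 -28.96  32.25] R [ 1.65 25.3  32.26] top [27.42 -1.67 32.23] bot [-27.89  -1.89  32.28]
collar [  0.46 -17.84  20.25] [ 0.4  14.73 20.25] [16.4  -1.61 20.24] [-16.66  -1.74  20.27] lower hole bottom [-26.1   -2.01  32.28]
[[-1.     0.004  0.001]
 [ 0.004  1.     0.   ]
 [-0.001  0.    -1.   ]] [0.6222295  0.19105112 0.04025293]
```

```bash
python3 -m pendant '[[0,-0.14,-1,0,0,0],[0,-0.14,-2,0,0,0],[0,-0.14,-2.8,0,0,0],[0,-0.14,-3.2,0,0,0],[0,-0.14,-3.4,0,0,0],[0,-0.14,-3.4,0,0,0],[0,-0.14,-3.4,0,0,0]]'
python3 -m pendant '[[0,0,0,0,0,0],[0,0,0,0,0,0],[0,0,0,0,0,0],[0,0,0,0,0,0],[0,0,0,0,0,0],[0,0,0,0,0,0]]' 2.5
python3 - <<'E'
from h import *
snap('wrist','w10'); big('w10',185,180,335,340,4,'w10c'); print(robot.get_obs()['ee_pos'])
E
```

```text
time: 10.95
ee_pos: [0.6217, 0.1898, 0.0052]
eef_rot: [-0.005, -3.142, 0.0]
contact_force: [-1.2, 0.7, 0.9]
width: 0.055
time: 11.45
ee_pos: [0.6233, 0.1897, 0.0077]
eef_rot: [0.006, 3.138, 0.001]
contact_force: [-1.1, -2.8, 16.4]
width: 0.0309
[0.62320841 0.18962483 0.00770952]
```

View pics/w10c.png

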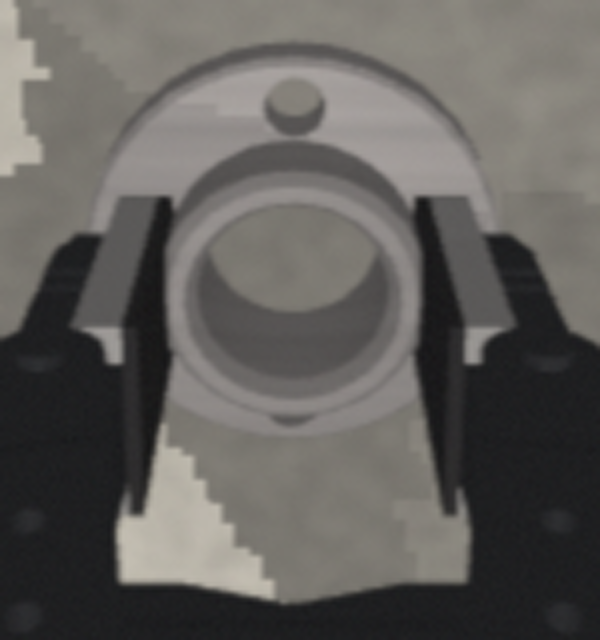

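```bash
python3 -m pendant '[[0,0,1,0,0,0],[0,0,3,0,0,0],[0,0,6,0,0,0],[0,0,10,0,0,-5],[-1,-2,13,0,0,-12],[-2.5,-4.8,14,0,0,-19],[-4,-7.6,14,0,0,-26],[-5.5,-10.4,14,0,0,-33],[-7,-13.2,14,0,0,-40],[-8.5,-16,14,0,0,-47],[-9.5,-18.4,14,0,0,-54],[-10.5,-20.4,14,0,0,-61]]'
python3 -m pendant '[[-1.2,-2.3,0,0,0,-7],[-2.4,-4.6,0,0,0,-14],[-3.6,-6.6,0,0,0,-21],[-4.6,-8.2,0,0,0,-28],[-4.6,-8.6,0,0,0,-30],[-4.6,-8.6,0,0,0,-30],[-4.6,-8.6,0,0,0,-30],[-4.6,-8.6,0,0,0,-30]]'
python3 - <<'E'
from h import *
o=robot.get_obs();M=R.from_rotvec(o['eef_rot']).as_matrix();print(o['ee_pos'],np.degrees(np.arctan2(M[1,0],M[0,0])),o['joint_positions'].round(2))
snap('wrist','w11'); big('w11',0,0,512,384,1.5,'w11b');big('w11',185,180,335,340,5,'w11c')
E
```

```text
time: 12.5
ee_pos: [0.5157, -0.0161, 0.146]
eef_rot: [1.609, 2.698, 0.001]
contact_force: [-0.0, -0.5, -2.2]
width: 0.0312
time: 13.17
ee_pos: [0.4714, -0.0991, 0.1454]
eef_rot: [-2.24, -2.202, -0.001]
contact_force: [0.8, 0.1, -1.9]
width: 0.0313
[ 0.47140534 -0.09909051  0.14543294] 89.01942018846268 [-0.13  0.42  0.34  2.06 -0.22  0.7   0.33]
```

View pics/w11b.png

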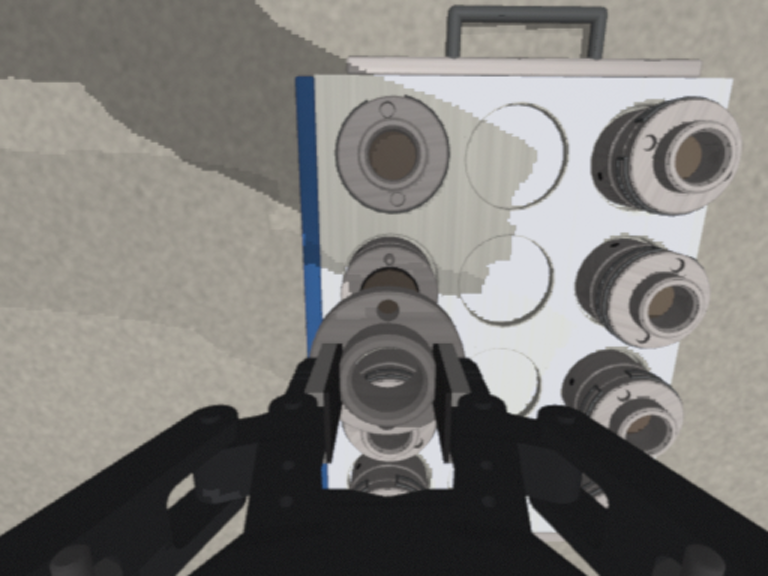

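View pics/w11c.png

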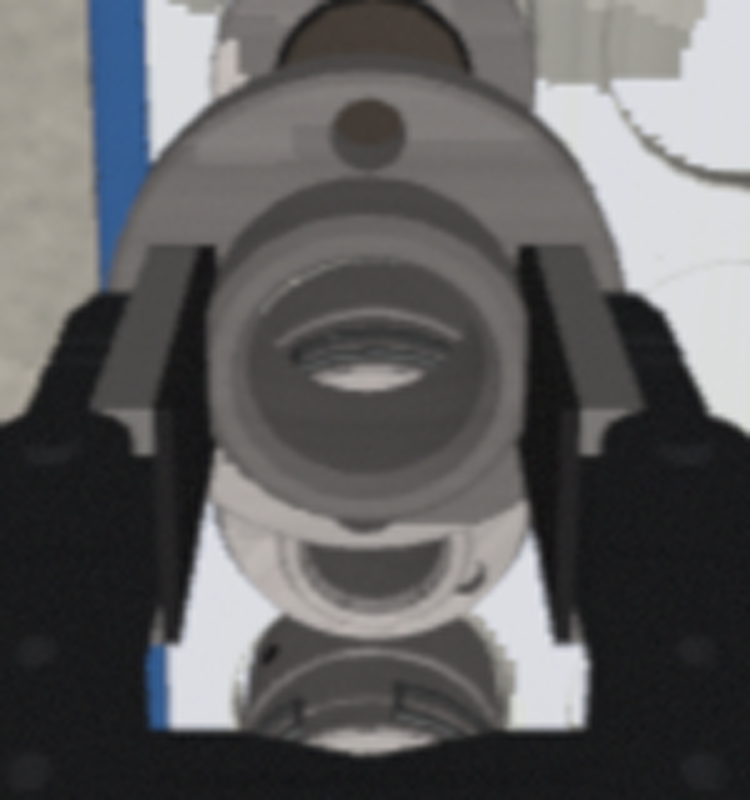

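Run:
```python
from h import *
d,o,M=cam('w11'); T=rotm(d['rot']); e=d['ee'][2]
g=lambda u,v,z:(T.T@(pix('w11',*cp(185,180,5,u,v),z)-d['ee'])*1000).round(2)
print('hole',g(368,130,e+.0003),'top',g(370,74,e+.0003),'collar',g(208,365,e+.0123),g(527,365,e+.0123),g(367,214,e+.0123),g(367,517,e+.0123))
d,o,M=cam('w10'); T0=rotm(d['rot'])
g=lambda u,v,z:(T0.T@(pix('w10',*cp(185,180,4,u,v),z)-d['ee'])*1000).round(2)
print('w10 hole',g(294,105,.008),'top',g(294,55,.008),'collar',g(167,292,.02),g(422,292,.02),g(294,170,.02),g(294,413,.02))
d=np.load('pics/w11.npz')
print('cup in tool',T.T@(np.array([.4721,-.1005,e])-d['ee'])*1000)
big('w11',215,150,305,200,8,'w11d')
```

```text
hole [21.67 -0.3  -0.29] top [27.68 -0.09 -0.28] collar [  1.21 -16.16 -12.31] [  1.17  15.41 -12.29] [ 17.18  -0.4  -12.29] [-15.95  -0.45 -12.31]
w10 hole [21.88  0.08 -0.35] top [28.58  0.09 -0.37] collar [  1.53 -15.67 -12.28] [  1.46  15.88 -12.27] [ 17.68   0.06 -12.33] [-15.61   0.02 -12.21]
cup in tool [-1.39739875e+00  7.18681609e-01 -4.46693554e-04]
```

View pics/w11d.png

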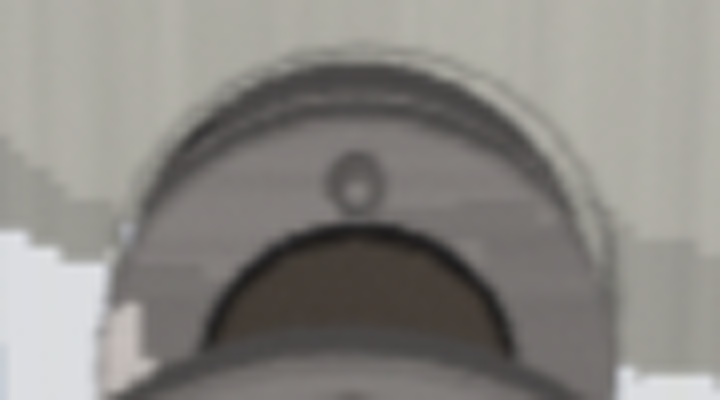

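Run:
```python
from h import *
d,o,M=cam('w11'); T=rotm(d['rot']); e=d['ee'][2]
g=lambda u,v,z:(T.T@(pix('w11',*cp(215,150,8,u,v),z)-d['ee'])*1000).round(2)
print('tip',g(356,188,.057),'base',g(356,170,.0535),'face top',g(356,112,.05),'recess top',g(358,228,.05), 'L/R',g(100,360,.05),g(618,360,.05))
```

```text
tip [19.83  0.44 88.45] base [20.96  0.46 91.95] face top [26.34  0.47 95.45] recess top [14.06  0.67 95.44] L/R [ -0.29 -26.77  95.42] [-0.37 28.33 95.45]
```

```bash
python3 -m pendant '[[0.1,-0.18,-1,0,0,0],[0.1,-0.18,-3,0,0,0],[0.1,-0.18,-5,0,0,0],[0.1,-0.18,-6.5,0,0,0],[0.1,-0.18,-7,0,0,0],[0.1,-0.18,-7,0,0,0],[0.1,-0.18,-7,0,0,0],[0.1,-0.18,-7,0,0,0]]'
python3 - <<'E'
from h import *
o=robot.get_obs();M=R.from_rotvec(o['eef_rot']).as_matrix();print(o['ee_pos'],np.degrees(np.arctan2(M[1,0],M[0,0])),M[:,2])
snap('wrist','w12'); big('w12',185,180,335,340,5,'w12c')
snap('scene','s12'); big('s12',120,130,250,230,6,'s12b')
E
```

```text
time: 13.88
ee_pos: [0.4722, -0.1021, 0.0759]
eef_rot: [2.244, 2.198, 0.001]
contact_force: [0.2, -0.1, -1.7]
width: 0.0312
[ 0.4722113  -0.10210435  0.07586148] 88.8214353807952 [ 9.69026009e-04 -1.37699260e-04 -9.99999521e-01]
```

View pics/w12c.png

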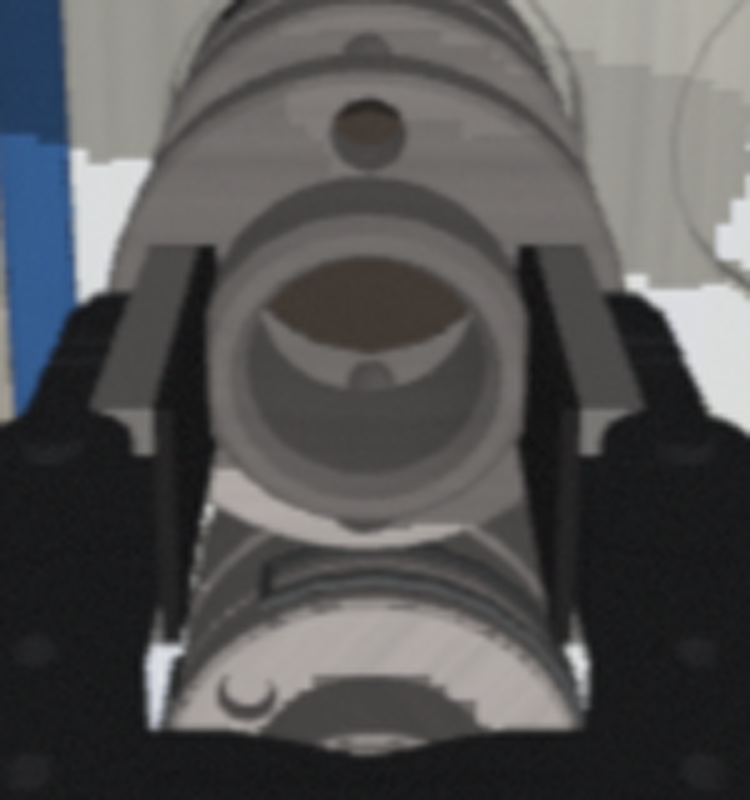

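View pics/s12b.png

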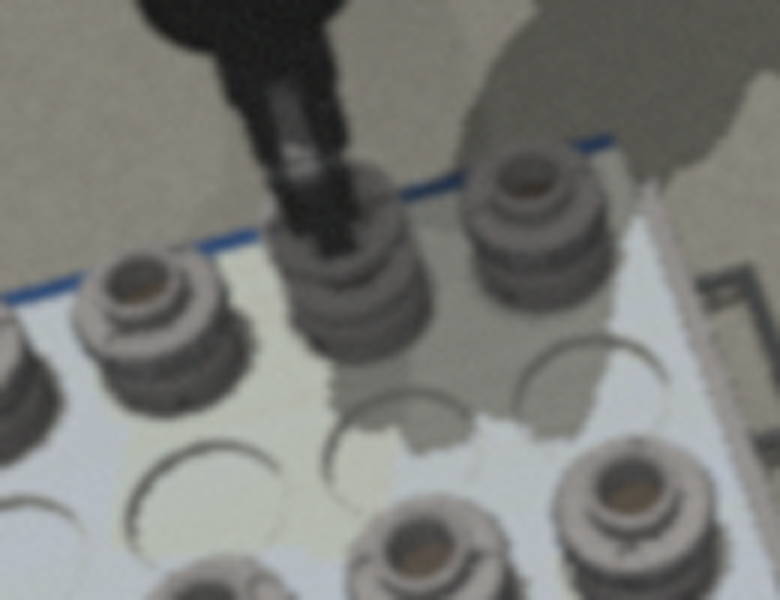

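Run:
```python
from h import *
d,o,M=cam('w12'); T=rotm(d['rot']); e=d['ee'][2]
g=lambda u,v,z:(T.T@(pix('w12',*cp(185,180,5,u,v),z)-d['ee'])*1000).round(2)
n=g(368,33,.05);f=g(372,361,.05)
print('near',n,n[0]-24.5,'far',f,f[0]+18.5,'pellet far edge',g(370,352,.054),'pellet recess far',g(370,352,.05))
print('edge L pin',g(345,50,.052),g(393,50,.052),'far',g(349,382,.052),g(396,382,.052))
```

```text
near [25.17 -0.28 25.86] 0.6700000000000017 far [-18.1    0.18  25.86] 0.3999999999999986 pellet far edge [-14.8   -0.08  21.86] pellet recess far [-16.83  -0.07  25.86]
edge L pin [23.62 -3.01 23.86] [23.61  2.68 23.86] far [-20.    -2.74  23.86] [-20.01   3.22  23.87]
```

```bash
python3 -m pendant '[[0.03,0.03,-0.4,0,0,0],[0.03,0.03,-0.8,0,0,0],[0.03,0.03,-1.1,0,0,0],[0.03,0.03,-1.3,0,0,0],[0.03,0.03,-1.3,0,0,0]]'
python3 - <<'E'
from h import *
o=robot.get_obs();print(o['ee_pos'],o['contact_force'])
snap('wrist','w13'); big('w13',185,180,335,340,5,'w13c')
E
```

```text
time: 14.4
ee_pos: [0.4718, -0.1016, 0.0619]
eef_rot: [-2.244, -2.198, 0.0]
contact_force: [-0.2, 0.6, -0.9]
width: 0.0309
[ 0.47180889 -0.10157056  0.06185832] [-0.15729663  0.60817473 -0.89931387]
```

View pics/w13c.png

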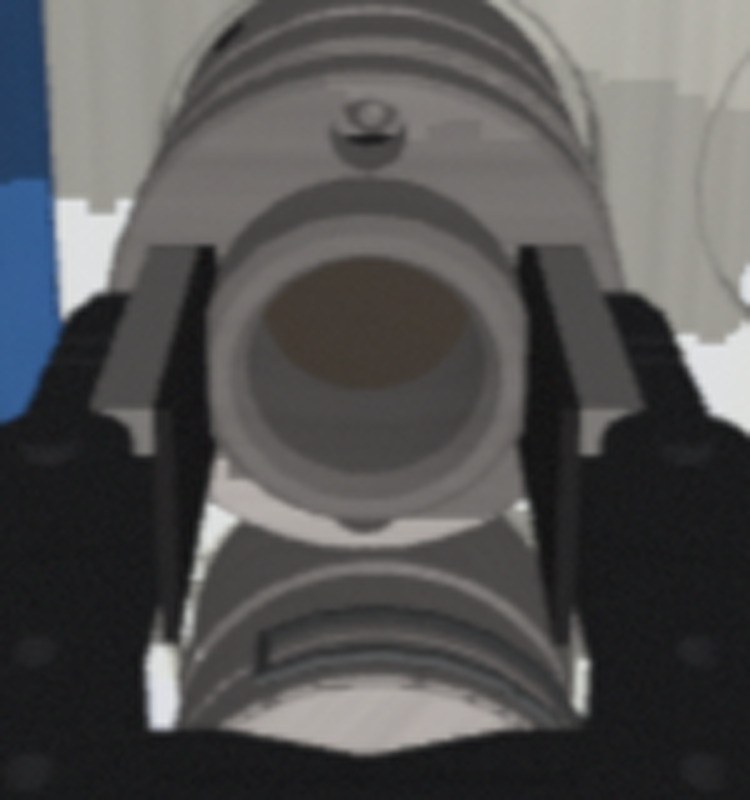

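Run:
```python
from h import *
d,o,M=cam('w13'); T=rotm(d['rot']); e=d['ee'][2]
g=lambda u,v,z:(T.T@(pix('w13',*cp(185,180,5,u,v),z)-d['ee'])*1000).round(2)
print('tip',g(372,113,.057),'hole top rim',g(368,133,e+.0003))
```

```text
tip [21.86  0.13  4.86] hole top rim [21.35 -0.3  -0.29]
```

```bash
python3 -m pendant '[[0.04,0.04,-0.1,0,0,0],[0.04,0.04,-0.2,0,0,0],[0.04,0.04,-0.3,0,0,0],[0.04,0.04,-0.4,0,0,0],[0.04,0.04,-0.5,0,0,0],[0.04,0.04,-0.6,0,0,0],[0.04,0.04,-0.6,0,0,0],[0.04,0.04,-0.6,0,0,0]]'
python3 - <<'E'
from h import *
o=robot.get_obs();print(o['ee_pos'],o['contact_force'],o['ft_torque'])
snap('wrist','w14'); big('w14',185,180,335,340,5,'w14c')
E
```

```text
time: 15.12
ee_pos: [0.4723, -0.1013, 0.0576]
eef_rot: [2.245, 2.198, 0.002]
contact_force: [-6.0, 2.4, 24.1]
width: 0.031
[ 0.47231063 -0.1012753   0.05761551] [-5.9888408   2.38946696 24.12563744] [0.4645751  1.33189907 0.0229058 ]
```

View pics/w14c.png

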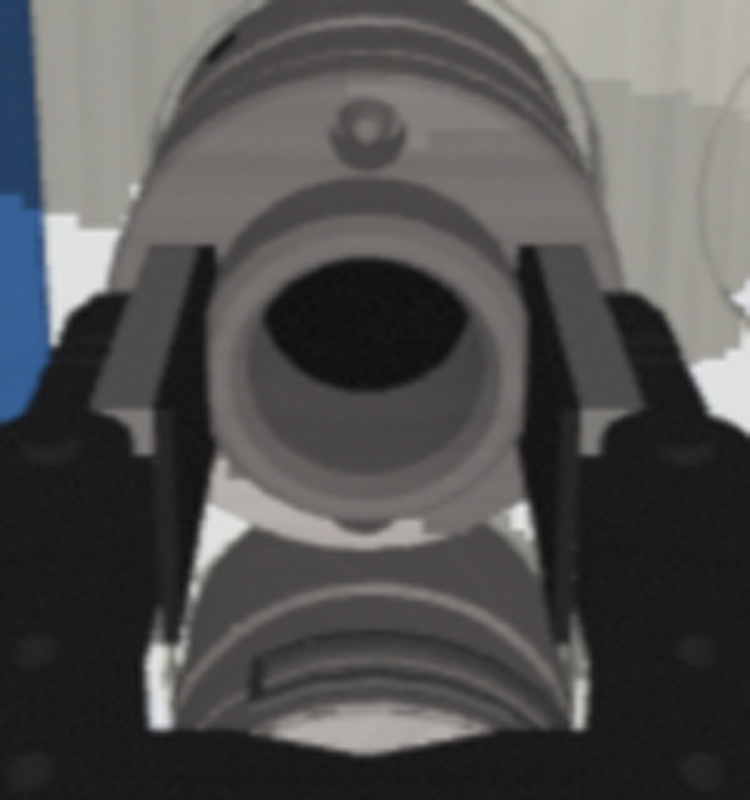

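```bash
python3 -m pendant '[[-0.05,0,-0.1,0,0,0],[-0.05,0,-0.1,0,0,0],[-0.05,0,-0.1,0,0,0],[-0.05,0,-0.1,0,0,0],[-0.05,0,-0.1,0,0,0],[-0.05,0,-0.1,0,0,0]]'
python3 - <<'E'
from h import *
o=robot.get_obs();print(o['ee_pos'],o['contact_force'],o['ft_torque'])
snap('scene','s15'); big('s15',120,130,250,230,6,'s15b')
snap('wrist','w15'); big('w15',205,180,315,260,7,'w15c')
snap('top','t15'); big('t15',0,0,512,384,1.5,'t15b')
E
```

```text
time: 15.67
ee_pos: [0.4723, -0.1013, 0.0575]
eef_rot: [2.244, 2.197, 0.004]
contact_force: [-8.1, 3.6, 39.6]
width: 0.0311
[ 0.47233325 -0.10129791  0.05753541] [-8.12720542  3.60386264 39.57400036] [0.67230614 1.91674251 0.03566162]
```

View pics/s15b.png

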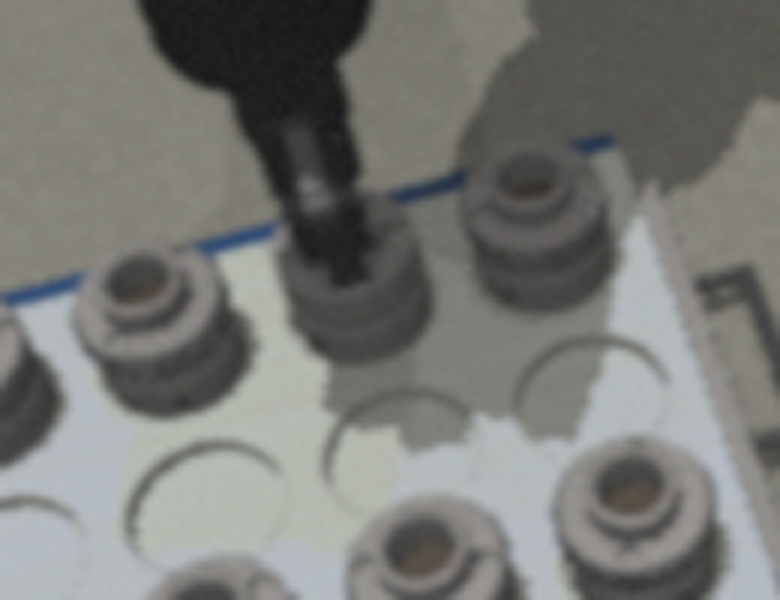

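View pics/w15c.png

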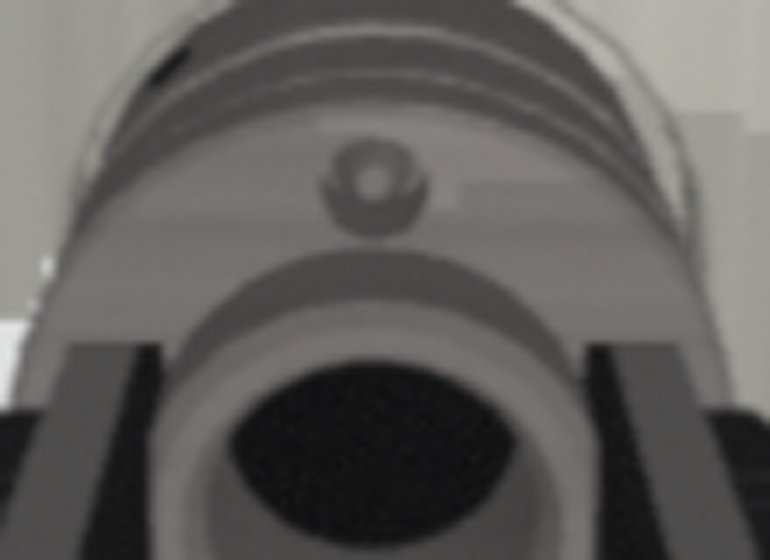

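View pics/t15b.png

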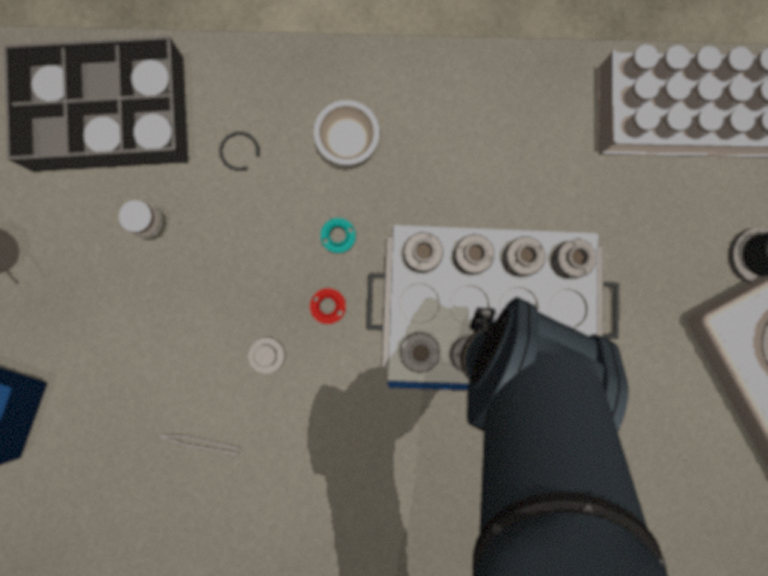

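```bash
python3 -m pendant '[[0,0,0.1,0,0,0],[0,0,0.1,0,0,0],[0,0,0.1,0,0,0],[0,0,0.1,0,0,0],[0,0,0.1,0,0,0],[0,0,0.1,0,0,0]]';python3 -m pendant '[[0,0,0,0,0,0],[0,0,0,0,0,0],[0,0,0,0,0,0],[0,0,0,0,0,0],[0,0,0,0,0,0],[0,0,0,0,0,0]]'
```

```text
time: 16.32
ee_pos: [0.4723, -0.1013, 0.0576]
eef_rot: [2.244, 2.197, 0.002]
contact_force: [-3.8, 3.5, 21.9]
width: 0.0312
time: 16.82
ee_pos: [0.4723, -0.1013, 0.0576]
eef_rot: [2.244, 2.197, 0.002]
contact_force: [-5.3, 1.3, 22.2]
width: 0.0311
```

```bash
python3 -c "
from h import *
print(order.job_done()); o=robot.get_obs(); print(o['time'],o['ee_pos'],o['contact_force'],o['width'])"
```

```text
the job is handed in; nothing more can be done
None
the job is handed in; nothing more can be done
```

I stood the cup in the free pocket and let go of it. I then put the windowed cover on the dowel pins, pressed it shut, and handed the job in at about 17 s with the gripper still holding it down.

**Cover shut:** the last readings were steady over half a second, with about 22 N of downward push against the roughly 10 N spring. The tool height did not change between 22 N and 40 N of push, which puts the cover's underside at about 0.050 m, level with the cup's face. The wrist view showed a pin tip centred in the one hole I could see. The pellet's depth could not be measured directly.

**Other things:** nothing appeared to have moved in the last pictures. The arm hid two of the front-row holders in the top view. I judged this by eye and did not measure the displacements.

**Disagreements:**
- The first top-camera fix of the cup was about 6 mm off the wrist camera's, so I relied on the wrist camera.
- The finger opening read 31 mm on the 34 mm collar.
- A sideways force of about 5 N remained.

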